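Lock the access cover's quarter-turn fastener and hold the cover shut on its gasket

TASK

The access cover on top of the rack power supply is back on its frame: turn its quarter-turn wing fastener clockwise until the slot on the wing lines up with the two marks engraved on the cover beside it. Then press the cover's other, sprung-up end down flush against the frame at the middle of that end, between its two empty screw holes, and finish while still holding it pressed down, so that I can put the screws in. Leave the things lying about where they are.

Things in the scene. Friction and masses are not known exactly. Their poses are not given: they have to be found in the camera images.
- wing (a point): Centre of the fastener's wing: an upright dark steel bar 34 mm long, 10 mm thick, 22 mm tall, on a 28 mm round flange near the cover's left end. On the turning axis, half-way up: wing top 11 mm above, cover's face 18 mm below, flange top 15 mm below. x runs along the wing and the light slot line on its top, y across its thickness, z up. The cover around it is flat.
- fastener (a joint): Turn of the fastener in rad, growing clockwise seen from above: at 0 the slot lies across the cover's width, at 1.571 along its length, in line with the two marks. Starts at 0.1 to 0.55. Stiff (about 0.12 N m), stays where it is left; can be turned past the marks to a stop at 1.92. Its cam draws this end of the cover down by up to 3 mm on the way.
- cover: Access cover, aluminium sheet 200 x 140 x 3 mm on a frame on the instrument's top. Origin on the fastener's axis at the underside; x across its width, y along its length, z up. Fastener end at y = +34 mm, loose end at y = -166 mm. Marks: thin dark lines at x = 0, y = +20 to +31 and -20 to -31 mm. Empty screw holes at x = +57 and -57, y = -154 mm.
- cover_gap (a joint): How far the loose end stands up: angle in rad about the cover's x axis through the fastener. 0 is flush on the frame, 0.055 is as the gasket holds it up (edge 9 mm high). Springy: about 7 N down at the press spot brings it flush, where it stops solidly; it springs up again when let go.
- press_spot (a point): Point on the cover's upper face at the middle of its loose end, 150 mm from the fastener's axis and 16 mm in from the loose edge, half-way between the two screw holes. Axes as the cover's.
- instrument: Rack power supply, cream sheet metal, 425 mm wide (y), 400 mm deep (x), top face 100 mm above the bench, front with display, knob and two black handles towards the robot. Fixed. Origin at the centre of its underside on the bench. The cover's frame stands 4 mm proud of its top.
- screw_dish: Round steel dish, 72 mm wide and 18 mm high, with two screws in it, on the instrument's top beyond the cover's loose end; leave alone. Origin under its centre.
- screwdriver: Black-handled screwdriver, 190 mm long, lying on the rear of the instrument's top; leave alone.
- dry_cell: Round black battery with a copper-coloured top, 26 mm across and 50 mm tall, standing on the rear left of the instrument's top; leave alone. Origin under its centre.
- multimeter: Black handheld multimeter, 92 x 190 x 50 mm, lying on the bench beside the instrument; leave alone. Origin under its centre.
- torch: Yellow torch, 180 mm long and 35 mm thick, lying on the bench beside the instrument; leave alone.
- carton: Small cardboard box, 85 x 60 x 50 mm, on the bench; leave alone. Origin under its centre.
- tape_roll: White roll of tape, 90 mm across and 24 mm high, lying on the bench; leave alone. Origin under its centre.

How it is judged (in metres and radians):
On the way, in this order (a step that is already met when the one before it is completed fails the run):
1. the fastener is turned until its slot lines up with the marks (value of joint fastener between 1.42 and 1.72 rad), for 0.2 s.
2. then the loose end of the cover is pressed down flush on the frame (value of joint cover_gap below 0.01 rad and contact force between the fingers and cover above 3 N), for 0.3 s.
At the end, for the whole second after the job is handed in: The slot is in line with the marks within 0.15 rad; the loose end is flush (cover_gap under 0.010 rad, 1.7 mm at the edge), held by the fingers pressing with over 3 N within 35 mm of the middle of its width and at most 50 mm from the press spot towards the fastener, through the last second (all of step 1 and all of step 2 and x of the grasp point in the frame of press_spot between -0.035 and 0.035 m and y of the grasp point in the frame of press_spot below 0.05 m); the arm keeps its last pose, push and grip.
It fails at once if a thing lying about was pushed more than 30 mm from its place (distance of any of screw_dish, screwdriver, dry_cell, multimeter, torch, carton, tape_roll from where it was at the start of the episode above 0.03 m).
It fails at once if the battery was knocked over (angle between dry_cell's own z axis and vertical above 0.5 rad).
It also fails if it takes over 48 s, if anything falls off the work surface, if the arm or the gripper's body presses on something with over 40 N, if the wrist force passes 120 N, or if a joint passes its speed limit or range.

ROBOT

A 6-joint arm with a two-finger parallel gripper is mounted at the origin on the work surface. World frame = base frame: x ahead of the robot, y to its left, z up, the work surface at z = 0. Lengths are in mm, angles in rad, forces in N, time in s.
With the tool pointing down it reaches from about 300 to 775 mm from the base axis. Payload 14.6 kg.
Tool frame: the origin (TCP) lies at the very end of the fingers, on their centre line; the grasp point (between the pads) lies 19 mm behind it; z points along the fingers, y is the direction in which the jaws open and shut (so a half turn about z gives the same grasp; the last joint's range is limited). The gripper opens to 94 mm and grips with 3 to 60 N. Pads are 16 mm wide; open, the fingers measure 119 mm over their backs; the gripper's body (75 mm by 177 mm) begins 78 mm behind the grasp point.
Start: joints at [-1.415, 0.3, 1.521, -0, 1.321, -0.067], TCP at [121.522, -536.397, 205.446] pointing down, gripper open.
Joint ranges: [-3.03, 3.03], [-0.79, 2.21], [0.23, 2.52], [-1.04, 4.18], [0, 3.07], [-2.55, 2.55]. Speed limits (rad/s): [2.22, 2.22, 2.57, 3.14, 3.14, 3.14].

INTERFACE

Orientations are given as [roll, pitch, yaw] about the fixed x, y, z axes, in that order (R = Rz(yaw) Ry(pitch) Rx(roll)).
In Python, from cell import manip gives the robot as it stands.
- The arm moves only by the shell command python3 -m pendant 'ROWS' [FORCE]. ROWS is JSON, a list of rows, each an object with "claw": the finger opening in m, from 0 to 0.094; "delta_pos": the shift along the tool's x, y, z in m, a list of three; "rotation": the turn, a rotation vector about the tool's x, y, z in rad, a list of three. A call has 1 to 10 rows; each row is the pose to reach, as a shift and turn from the pose measured when the call began, along the tool's axes at that moment; what a row does not reach only later rows make up. A row lasts 1/8 s, in which the tool goes at most 62.5 mm and 10.7 degrees, less where a joint would pass 70% of its speed; a pose out of reach is approached as far as the arm can. A call with a gripper value outside its range is refused whole. The fingers move at their own pace and stop on an object; FORCE is the grip in N (left out, the last holds). Time passes only in rows, so rows that repeat a pose let the fingers close. It gives the time, the measured TCP pose, the force and the opening at its end, in the units of the state.
- manip.read_state(): the state, without advancing time (a new reading comes with each control period).
- manip.camera(name): name is "scene" or "top" or "wrist"; returns the picture (480x640x3 uint8, red, green, blue); there is no depth.
- manip.camera_model(name): a dict with "fx", "fy", "cx", "cy" (pixels), "cam_to_world" (4x4, takes a point from camera to world coordinates); the wrist camera has in their place "T_tool_cam" (4x4, takes a point from camera to tool coordinates, whose origin is the TCP and whose axes are the flange's). Camera axes: x right, y up, looking along -z (the intrinsics and any distortion apply to the point x, -y, -z); pixel columns grow to the right and rows downward; lengths in mm; the calibration is good to about 2 mm. The wrist camera is an equidistant fisheye: a pixel r from the principal point sees the ray r / f radians off the axis. A picture is of the moment at which its call begins: read the wrist's pose just before it. camera_model takes no time and is no camera call.
- manip.sign_off(): hands the job in, once; it reports no verdict.
The state is a dict: "clock": time; "joints": joint angles; "qd": joint speeds; "effort": joint torques, N m; "eef_pos": TCP position; "eef_rot": TCP orientation; "wrist_force": force on the tool from outside, world axes, zero at the start; "moment": the same for the moment, N m; "finger_gap": finger opening in mm.
Only numpy, scipy, OpenCV 4.12 (cv2) and the standard library are available. Lean on these libraries where they do the work, as an engineer would, in place of code of your own. Each camera call takes 0.05 s, during which the arm holds its last target.

## Working session

There is one attempt and no reset: what is moved stays moved. The work goes in short steps, Python scripts to look and compute and a shell command to move; the robot and the scene stay as the last step left them, time stands still between calls to the robot, and variables do not carry over. Pictures are saved under pics/ and viewed, and the job is handed in when it is done.

```bash
ls; mkdir -p pics; python3 - <<'E'
from cell import manip
import cv2
print(manip.read_state())
for n in ["scene","top","wrist"]:
    im=manip.camera(n); cv2.imwrite(f"pics/{n}0.png",im[:,:,::-1]); print(n,manip.camera_model(n))
E
```

```text
pics
{'clock': 0.0, 'joints': array([-1.41459070e+00,  3.00497187e-01,  1.52158336e+00, -2.38683119e-05,
        1.32072370e+00, -6.66234224e-02]), 'qd': array([ 0.00029894, -0.0004955 , -0.0027496 , -0.00078883, -0.00080967,
       -0.00032568]), 'effort': array([-1.53592387e-04, -5.31811166e+01, -3.52736771e+01,  7.08374265e-02,
        2.43608822e-02, -9.29064868e-05]), 'eef_pos': array([ 121.48043094, -536.13810587,  204.87106596]), 'eef_rot': array([-3.14038221e+00, -5.75934796e-05,  2.22834936e-01]), 'wrist_force': array([-0.21060383, -1.22741914,  1.65494564]), 'moment': array([ 0.00538935,  0.01466359, -0.01713139]), 'finger_gap': 94.23558850967221}
scene {'fx': 558.9205108756814, 'fy': 558.9205108756814, 'cx': 328.93014168537616, 'cy': 241.77892858552624, 'cam_to_world': array([[-2.77991458e-01, -5.16220205e-01,  8.10084841e-01,
         1.79108909e+03],
       [ 9.60473964e-01, -1.36638328e-01,  2.42527796e-01,
         3.75724485e+02],
       [-1.45091102e-02,  8.45486054e-01,  5.33800355e-01,
         9.16886102e+02],
       [ 0.00000000e+00,  0.00000000e+00,  0.00000000e
[... 262 characters left out ...]
1,  1.17305033e-02, -2.33964023e-02,
        -2.23367608e+01],
       [-2.17075119e-02,  1.27783599e-01,  9.91564489e-01,
         1.57108093e+03],
       [ 0.00000000e+00,  0.00000000e+00,  0.00000000e+00,
         1.00000000e+00]])}
wrist {'fx': 371.64829954431775, 'fy': 371.64829954431775, 'cx': 319.3338719986827, 'cy': 235.54281394556367, 'T_tool_cam': array([[ 1.10453607e-04,  9.72827945e-01,  2.31529216e-01,
         6.64064043e+01],
       [ 9.99999914e-01, -1.99760667e-04,  3.62283274e-04,
         5.19886602e-02],
       [ 3.98689724e-04,  2.31529156e-01, -9.72827884e-01,
        -1.79101155e+02],
       [ 0.00000000e+00,  0.00000000e+00,  0.00000000e+00,
         1.00000000e+00]])}
```

View pics/scene0.png

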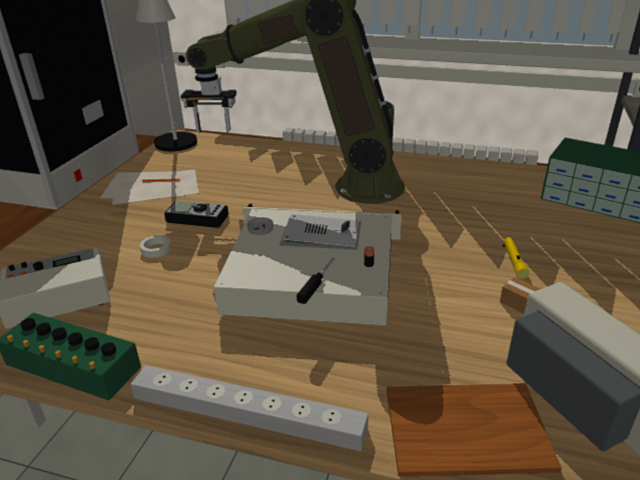

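View pics/top0.png

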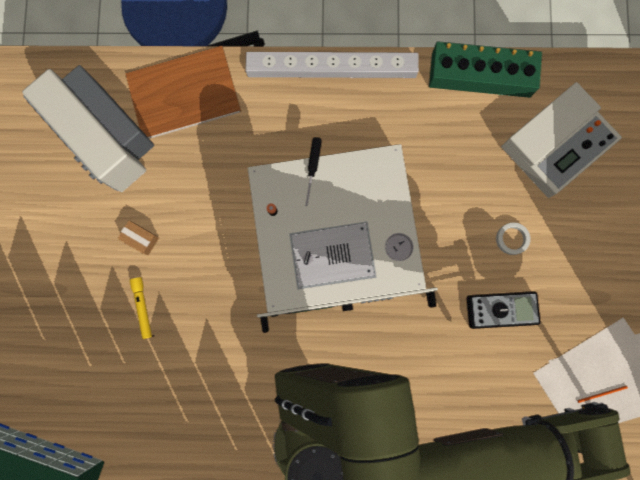

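View pics/wrist0.png

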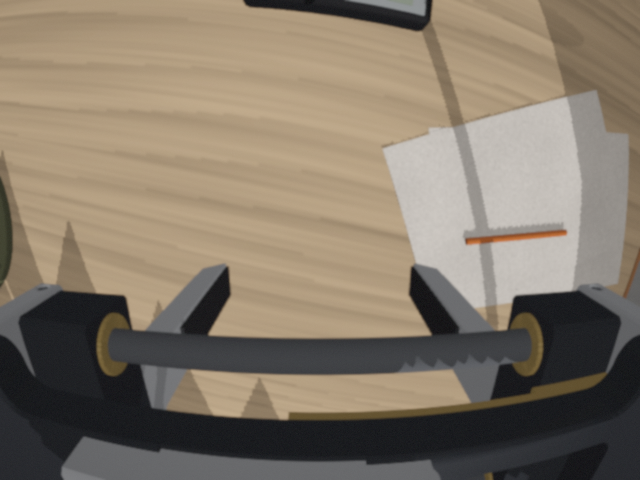

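Top view: instrument centred near (335,225), cover at (291–375, 222–288), wing near (307,257), dish at (399,246), battery (272,209). I'll zoom in for detail.

```bash
python3 - <<'E'
import cv2
im=cv2.imread("pics/top0.png")
cv2.imwrite("pics/top0z.png",cv2.resize(im[210:300,280:420],None,fx=5.7,fy=5.7,interpolation=cv2.INTER_CUBIC))
im=cv2.imread("pics/scene0.png")
cv2.imwrite("pics/scene0z.png",cv2.resize(im[200:300,230:400],None,fx=4.7,fy=4.7,interpolation=cv2.INTER_CUBIC))
E
```

```text
(no output)
```

View pics/top0z.png

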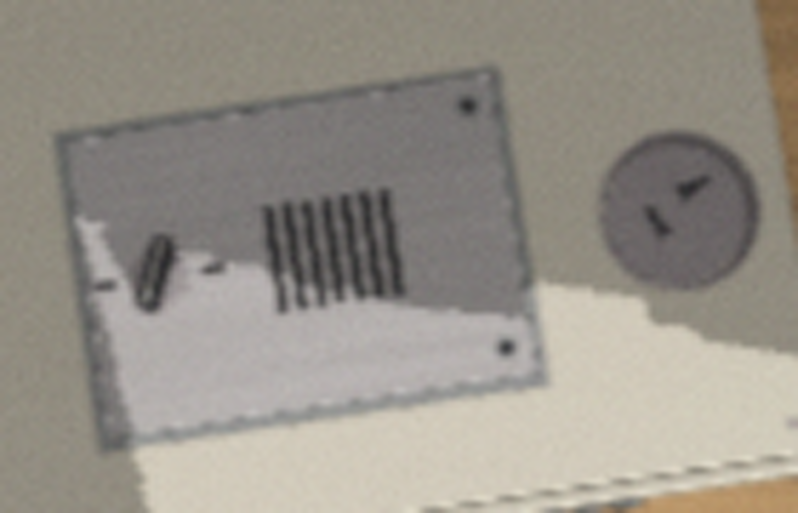

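View pics/scene0z.png

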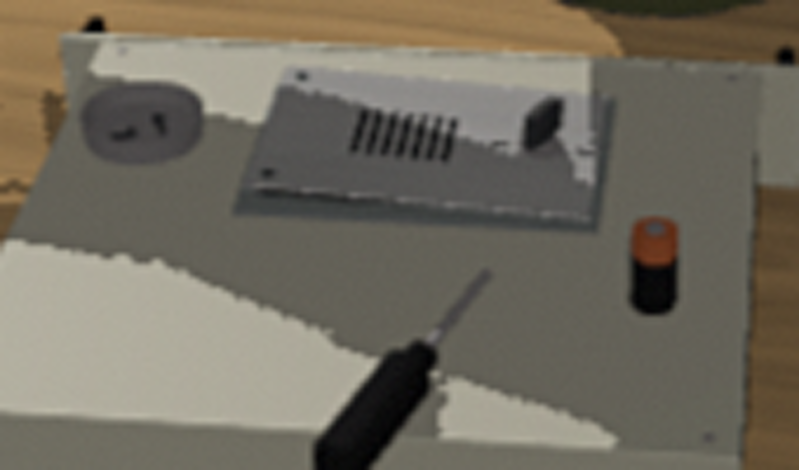

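Zoom of top view: the marks are at zoomed (107,286) and (213,268), the wing top is about (155,272) with its slot running from (165,240) to (148,303), and the holes are at (467,106) and (506,347). In the scene view the wing is at about (543,125) zoomed. Next I'll get coarse positions from rays.

```bash
cat > h.py <<'E'
import numpy as np
from scipy.spatial.transform import Rotation as R
from cell import manip
def ray(name,u,v,pos=None,rot=None):
    m=manip.camera_model(name); x=(u-m['cx'])/m['fx']; y=(v-m['cy'])/m['fy']
    if name=='wrist':
        r=np.hypot(x,y); s=np.sin(r)/r if r>1e-9 else 1
        d=np.array([x*s,-y*s,-np.cos(r)])
        T=np.eye(4);T[:3,:3]=R.from_euler('xyz',rot).as_matrix();T[:3,3]=pos
        M=T@m['T_tool_cam']
    else:
        d=np.array([x,-y,-1.]);M=m['cam_to_world']
    d=M[:3,:3]@d
    return M[:3,3],d/np.linalg.norm(d)
def plane(o_d,z): o,d=o_d; return o+d*(z-o[2])/d[2]
def tri(rays):
    A=sum(np.eye(3)-np.outer(d,d) for o,d in rays); b=sum((np.eye(3)-np.outer(d,d))@o for o,d in rays)
    p=np.linalg.solve(A,b); return p,[np.linalg.norm((np.eye(3)-np.outer(d,d))@(p-o)) for o,d in rays]
E
python3 - <<'E'
from h import *
t=lambda u,v:ray('top',280+u/5.7,210+v/5.7)
s=lambda u,v:ray('scene',230+u/4.7,200+v/4.7)
print('holes',tri([t(467,106),s(266,174)]),tri([t(506,347),s(302,77)]))
print('wing',tri([t(155,272),s(547,108)]))
print('mark R',tri([t(213,268),s(500,146)]),'mark L',tri([t(107,286),s(585,152)]))
for p in [(107,286),(213,268)]: print(plane(t(*p),110))
a,b=plane(t(165,240),132),plane(t(148,303),132);print(a,b,np.degrees(np.arctan2(*(a-b)[1::-1])))
a,b=plane(t(467,106),114),plane(t(506,347),114);print('holes',a,b,np.linalg.norm(a-b),np.degrees(np.arctan2(*(a-b)[1::-1])))
print('dish',plane(t(680,210),118))
print('batt',plane(ray('top',272,209),150))
E
```

```text
holes (array([ 579.75237977, -107.00853393,  114.62330863]), [np.float64(0.3586600435737786), np.float64(0.35866004357377146)]) (array([ 467.28501934, -124.70631237,  114.93401542]), [np.float64(0.391188120602044), np.float64(0.3911881206020319)])
wing (array([497.76381313,  38.1816436 , 134.21535957]), [np.float64(1.6289396484839085), np.float64(1.6289396484838543)])
mark R (array([502.91664557,  11.51089162, 106.98403848]), [np.float64(0.8231102492017728), np.float64(0.8231102492017728)]) mark L (array([493.99669976,  61.14044631, 105.22635531]), [np.float64(1.0850711931858539), np.float64(1.0850711931858745)])
[493.80846478  59.82079506 110.        ]
[502.82915291  10.64995596 110.        ]
[513.20795999  32.35864554 132.        ] [484.11858394  39.66204145 132.        ] -14.093792532239062
holes [ 579.73268891 -106.70338172  114.        ] [ 467.47966418 -125.1457826   114.        ] 113.75791713612531 9.329953410429852
dish [ 531.61140385 -204.93159025  118.        ]
batt [623.26484821 130.07452251 150.        ]
```

The numbers are consistent: holes 113.8 mm apart (114 expected), cover yaw about 9.4°, slot yaw about −14°, so the fastener starts near 0.41 rad. I'll move above the wing with tool x at yaw ≈166°, since the half turn keeps joint 6 in range.

```bash
python3 -m pendant '[{"claw":0.094,"delta_pos":[0.033,-0.032,-0.005],"rotation":[0,0,-0.178]},{"claw":0.094,"delta_pos":[0.066,-0.063,-0.01],"rotation":[0,0,-0.356]},{"claw":0.094,"delta_pos":[0.099,-0.095,-0.02],"rotation":[0,0,-0.534]},{"claw":0.094,"delta_pos":[0.132,-0.126,-0.03],"rotation":[0,0,-0.712]},{"claw":0.094,"delta_pos":[0.165,-0.158,-0.04],"rotation":[0,0,-0.89]},{"claw":0.094,"delta_pos":[0.198,-0.19,-0.045],"rotation":[0,0,-1.068]},{"claw":0.094,"delta_pos":[0.231,-0.221,-0.045],"rotation":[0,0,-1.246]},{"claw":0.094,"delta_pos":[0.264,-0.253,-0.045],"rotation":[0,0,-1.424]},{"claw":0.094,"delta_pos":[0.297,-0.285,-0.045],"rotation":[0,0,-1.602]},{"claw":0.094,"delta_pos":[0.33,-0.316,-0.045],"rotation":[0,0,-1.78]}]'
cat > go.py <<'E'
import sys
from h import *
# prints tool-frame delta + rotation for a world target: x y z yawdeg
def go(x,y,z,yaw):
    s=manip.read_state(); A=R.from_euler('xyz',s['eef_rot']); B=R.from_euler('xyz',[np.pi,0,np.radians(yaw)])
    print('d',np.round(A.inv().apply(np.array([x,y,z])-s['eef_pos'])/1e3,4),'rot',np.round((A.inv()*B).as_rotvec(),4))
    print(s['clock'],s['eef_pos'].round(1),np.degrees(s['eef_rot']).round(2),s['joints'].round(3),s['wrist_force'].round(1),s['finger_gap'])
if __name__=='__main__': go(*map(float,sys.argv[1:]))
E
python3 go.py 498 36 250 165.9
```

```text
clock: 1.4
eef_pos: [374.1, -153.7, 250.4]
eef_rot: [3.141, -0.001, 2.009]
wrist_force: [1.3, -0.6, -1.2]
finger_gap: 93.9
d [0.1193 0.1927 0.0005] rot [ 6.000e-04 -4.000e-04 -8.869e-01]
1.4 [ 374.1 -153.7  250.4] [ 1.7998e+02 -4.0000e-02  1.1509e+02] [-4.810e-01 -6.900e-02  1.827e+00  1.000e-03  1.384e+00 -9.190e-01] [ 1.3 -0.6 -1.2] 93.91032065524318
```

```bash
python3 -m pendant '[{"claw":0.094,"delta_pos":[0.024,0.039,0],"rotation":[0,0,-0.178]},{"claw":0.094,"delta_pos":[0.048,0.077,0],"rotation":[0,0,-0.356]},{"claw":0.094,"delta_pos":[0.072,0.116,0],"rotation":[0,0,-0.534]},{"claw":0.094,"delta_pos":[0.096,0.154,0],"rotation":[0,0,-0.712]},{"claw":0.094,"delta_pos":[0.119,0.193,0],"rotation":[0,0,-0.887]},{"claw":0.094,"delta_pos":[0.119,0.193,0],"rotation":[0,0,-0.887]},{"claw":0.094,"delta_pos":[0.119,0.193,0],"rotation":[0,0,-0.887]}]'
python3 - <<'E'
from h import *
import cv2
s=manip.read_state();np.savez('w1.npz',p=s['eef_pos'],r=s['eef_rot'])
cv2.imwrite('pics/w1.png',manip.camera('wrist')[:,:,::-1]);print(s['qd'].round(3))
E
```

```text
clock: 2.28
eef_pos: [498.1, 35.6, 250.2]
eef_rot: [3.141, -0.001, 2.894]
wrist_force: [0.0, -0.6, -0.3]
finger_gap: 94.0
[-0.017 -0.014  0.006 -0.001  0.001 -0.002]
```

View pics/w1.png

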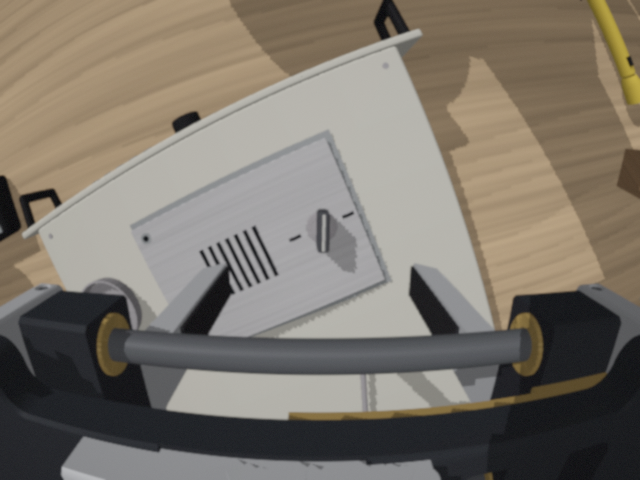

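Wrist view: the wing is nearly vertical at (323,230), the marks are at (295,238) and (348,215), and a hole is at (146,239). Next is a second wrist viewpoint for height.

```bash
python3 -m pendant '[{"claw":0.094,"delta_pos":[0.04,0,0.02],"rotation":[0,0,0]},{"claw":0.094,"delta_pos":[0.06,0,0.04],"rotation":[0,0,0]},{"claw":0.094,"delta_pos":[0.06,0,0.04],"rotation":[0,0,0]},{"claw":0.094,"delta_pos":[0.06,0,0.04],"rotation":[0,0,0]}]'
python3 - <<'E'
from h import *
import cv2
s=manip.read_state();np.savez('w2.npz',p=s['eef_pos'],r=s['eef_rot'])
im=manip.camera('wrist')[:,:,::-1];cv2.imwrite('pics/w2.png',im)
a=cv2.imread('pics/w1.png')[150:290,240:400];b=im[200:400,220:420]
print(cv2.imwrite('pics/w1z.png',cv2.resize(a,None,fx=4,fy=4,interpolation=cv2.INTER_CUBIC)))
E
```

```text
clock: 2.82
eef_pos: [440.7, 49.5, 211.5]
eef_rot: [3.141, 0.001, 2.893]
wrist_force: [0.6, 1.1, -0.3]
finger_gap: 94.0
True
```

View pics/w2.png

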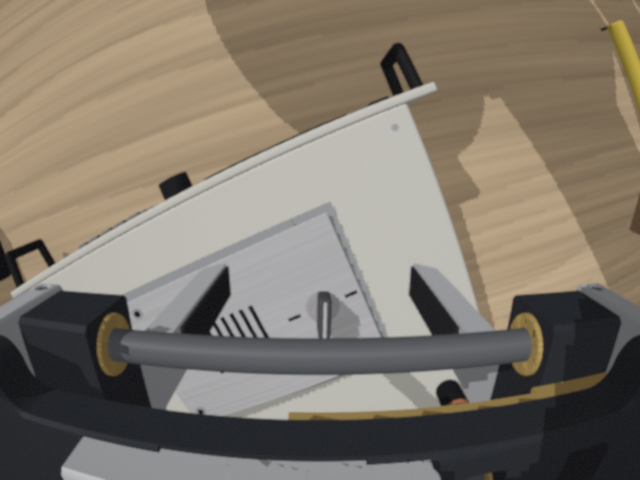

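View pics/w1z.png

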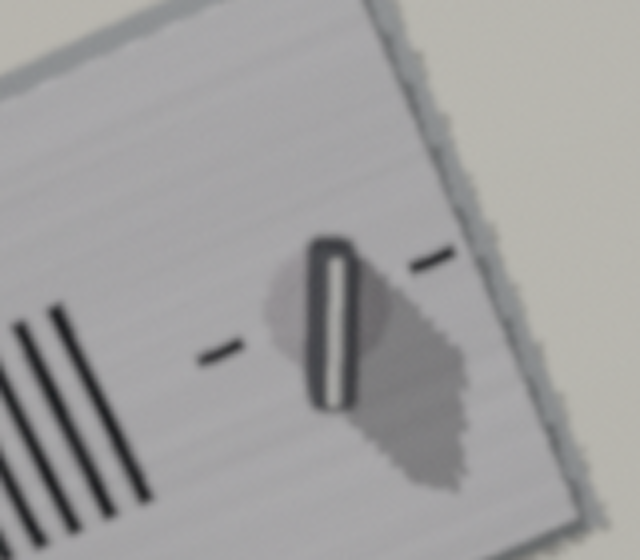

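```bash
python3 - <<'E'
import cv2
b=cv2.imread('pics/w2.png')[270:345,260:400]
cv2.imwrite('pics/w2z.png',cv2.resize(b,None,fx=5,fy=5,interpolation=cv2.INTER_CUBIC))
E
```

```text
(no output)
```

View pics/w2z.png

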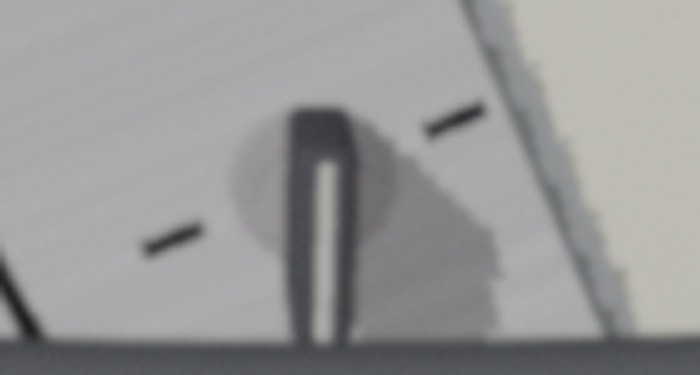

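```bash
python3 - <<'E'
from h import *
A=np.load('w1.npz');B=np.load('w2.npz')
a=lambda u,v:ray('wrist',240+u/4,150+v/4,A['p'],A['r'])
b=lambda u,v:ray('wrist',260+u/5,270+v/5,B['p'],B['r'])
P=lambda x:np.round(x,1)
l,el=tri([a(220,352),b(173,240)]);r,er=tri([a(433,259),b(456,121)])
print('marks',P(l),P(el),P(r),P(er),np.linalg.norm(l-r))
s,es=tri([a(337,258),b(327,162)]);print('slot end',P(s),P(es))
zt=s[2]
for z in (zt,136):
  e1,e2=plane(a(337,258),z),plane(a(333,406),z);print(P(e1),P(e2),'mid',P((e1+e2)/2),np.linalg.norm(e1-e2),np.degrees(np.arctan2(*(e2-e1)[1::-1])))
for z in (107,109):
  q,w=plane(a(220,352),z),plane(a(433,259),z);print('marks mid',z,P((q+w)/2),np.linalg.norm(q-w),np.degrees(np.arctan2(*(w-q)[1::-1])))
print('hole',P(plane(ray('wrist',146,239,A['p'],A['r']),114.5)))
t=lambda u,v:ray('top',280+u/5.7,210+v/5.7)
print(tri([a(335,332),t(157,271)]))
E
```

```text
marks [503.1  12.3 111.9] [0.1 0.1] [494.8  62.6 109.5] [0. 0.] 50.97586543400983
slot end [484.5  43.  137.5] [0.1 0.1]
[484.5  43.  137.5] [514.1  34.9 137.5] mid [499.3  38.9 137.5] 30.63314756264865 -15.511590581749275
[484.8  43.  136. ] [514.5  34.8 136. ] mid [499.6  38.9 136. ] 30.78754330211247 -15.51159058174929
marks mid 107 [499.7  37.1 107. ] 51.77194196440688 99.90242948959039
marks mid 109 [499.3  37.2 109. ] 51.45075398757408 99.90242948959043
hole [ 468.9 -125.4  114.5]
(array([500.11703969,  37.27292217, 128.91309642]), [np.float64(1.637775562588027), np.float64(1.6377755625879342)])
```

The marks are 51 mm apart as expected, the wing top is at z≈137.5, the face at z≈110 and the axis at about (499.4, 38). Slot yaw is −15.5° and cover yaw 9.9°, giving fastener ≈0.44 rad, so I need about 65° clockwise.

```bash
python3 go.py 499.4 38 118 164.5
```

```text
d [-0.0596  0.0032  0.0935] rot [0.0009 0.0011 0.0216]
2.875 [440.8  49.5 211.4] [1.7995e+02 6.0000e-02 1.6574e+02] [ 2.900e-02  5.400e-02  1.797e+00  1.000e-03  1.290e+00 -1.293e+00] [0.3 0.6 0.3] 94.19567178287338
```

```bash
python3 -m pendant '[{"claw":0.094,"delta_pos":[-0.04,0.003,0.01],"rotation":[0,0,0.022]},{"claw":0.094,"delta_pos":[-0.06,0.003,0.02],"rotation":[0,0,0.022]},{"claw":0.094,"delta_pos":[-0.06,0.003,0.05],"rotation":[0,0,0.022]},{"claw":0.094,"delta_pos":[-0.06,0.003,0.07],"rotation":[0,0,0.022]},{"claw":0.094,"delta_pos":[-0.06,0.003,0.085],"rotation":[0,0,0.022]},{"claw":0.094,"delta_pos":[-0.06,0.003,0.0935],"rotation":[0,0,0.022]},{"claw":0.05,"delta_pos":[-0.06,0.003,0.0935],"rotation":[0,0,0.022]},{"claw":0.04,"delta_pos":[-0.06,0.003,0.0935],"rotation":[0,0,0.022]},{"claw":0.03,"delta_pos":[-0.06,0.003,0.0935],"rotation":[0,0,0.022]}]' 20
python3 go.py 499.4 38 118 164.5
python3 - <<'E'
from h import *
import cv2
im=manip.camera('wrist')[:,:,::-1];cv2.imwrite('pics/w3.png',im)
E
```

```text
clock: 4.0
eef_pos: [500.0, 37.7, 118.5]
eef_rot: [3.14, 0.002, 2.871]
wrist_force: [0.1, -0.3, -0.5]
finger_gap: 68.1
d [0.0007 0.0001 0.0005] rot [ 0.0012  0.002  -0.0003]
4.0 [500.   37.7 118.5] [1.7993e+02 1.2000e-01 1.6448e+02] [ 2.000e-03  2.840e-01  1.756e+00  1.000e-03  1.098e+00 -1.298e+00] [ 0.1 -0.3 -0.5] 68.126620268743
```

View pics/w3.png

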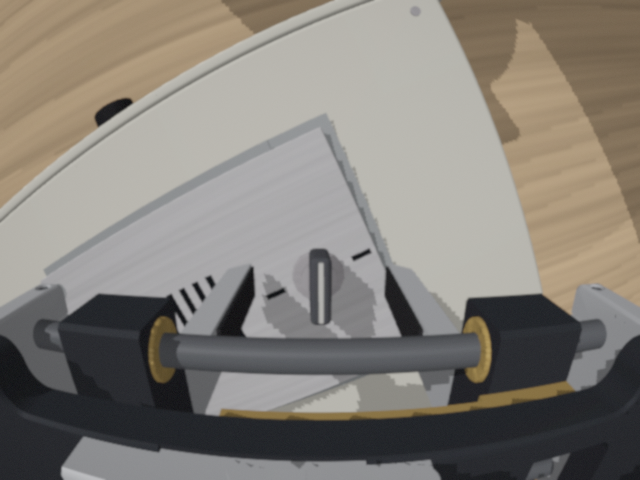

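The wing is centred between the jaws and aligned at (320,287). Closing on it.

```bash
python3 -m pendant '[{"claw":0.0,"delta_pos":[0,0,0],"rotation":[0,0,0]},{"claw":0.0,"delta_pos":[0,0,0],"rotation":[0,0,0]},{"claw":0.0,"delta_pos":[0,0,0],"rotation":[0,0,0]},{"claw":0.0,"delta_pos":[0,0,0],"rotation":[0,0,0]},{"claw":0.0,"delta_pos":[0,0,0],"rotation":[0,0,0]},{"claw":0.0,"delta_pos":[0,0,0],"rotation":[0,0,0]},{"claw":0.0,"delta_pos":[0,0,0],"rotation":[0,0,0]},{"claw":0.0,"delta_pos":[0,0,0],"rotation":[0,0,0]}]' 40
python3 go.py 499.4 38 118 100
```

```text
clock: 5.05
eef_pos: [500.0, 37.5, 118.4]
eef_rot: [3.141, 0.002, 2.871]
wrist_force: [0.6, -3.0, -0.4]
finger_gap: 9.7
d [0.0007 0.0003 0.0004] rot [0.0019 0.0013 1.1254]
5.05 [500.   37.5 118.4] [1.7995e+02 1.1000e-01 1.6448e+02] [ 0.002  0.285  1.756  0.     1.098 -1.298] [ 0.6 -3.  -0.4] 9.725938680934757
```

Gripped, with a 9.7 mm opening. Turning clockwise about tool z, first half.

```bash
python3 -m pendant '[{"claw":0.0,"delta_pos":[0,0,0],"rotation":[0,0,0.1]},{"claw":0.0,"delta_pos":[0,0,0],"rotation":[0,0,0.2]},{"claw":0.0,"delta_pos":[0,0,0],"rotation":[0,0,0.3]},{"claw":0.0,"delta_pos":[0,0,0.001],"rotation":[0,0,0.4]},{"claw":0.0,"delta_pos":[0,0,0.001],"rotation":[0,0,0.5]},{"claw":0.0,"delta_pos":[0,0,0.001],"rotation":[0,0,0.6]},{"claw":0.0,"delta_pos":[0,0,0.001],"rotation":[0,0,0.6]}]'
python3 go.py 500 37.5 116 100; python3 -c "
from h import *;print(manip.read_state()['moment'])"
```

```text
clock: 5.92
eef_pos: [499.7, 37.2, 117.3]
eef_rot: [3.141, 0.001, 2.271]
wrist_force: [-1.2, -5.3, -0.8]
finger_gap: 9.9
d [0.     0.0004 0.0013] rot [0.0011 0.0008 0.5259]
5.925 [499.7  37.2 117.3] [1.7995e+02 6.0000e-02 1.3013e+02] [ 1.000e-03  2.860e-01  1.758e+00 -0.000e+00  1.097e+00 -6.990e-01] [-1.2 -5.3 -0.8] 9.885882676593905
[-1.33565187  0.16312914 -0.08656492]
```

```bash
python3 -m pendant '[{"claw":0.0,"delta_pos":[0,0,0],"rotation":[0,0,0.1]},{"claw":0.0,"delta_pos":[0,0,0],"rotation":[0,0,0.2]},{"claw":0.0,"delta_pos":[0,0,0.001],"rotation":[0,0,0.3]},{"claw":0.0,"delta_pos":[0,0,0.001],"rotation":[0,0,0.4]},{"claw":0.0,"delta_pos":[0,0,0.001],"rotation":[0,0,0.5]},{"claw":0.0,"delta_pos":[0,0,0.001],"rotation":[0,0,0.526]},{"claw":0.0,"delta_pos":[0,0,0.001],"rotation":[0,0,0.526]},{"claw":0.0,"delta_pos":[0,0,0.001],"rotation":[0,0,0.526]}]'
python3 - <<'E'
from h import *
import cv2
s=manip.read_state();print(s['joints'].round(3),s['moment'])
im=manip.camera('wrist')[:,:,::-1];cv2.imwrite('pics/w4.png',im)
cv2.imwrite('pics/w4z.png',cv2.resize(im[230:350,220:420],None,fx=4,fy=4,interpolation=cv2.INTER_CUBIC))
E
```

```text
clock: 6.92
eef_pos: [499.5, 37.0, 116.3]
eef_rot: [3.141, 0.001, 1.748]
wrist_force: [-2.0, -4.8, 1.5]
finger_gap: 9.8
[ 1.000e-03  2.870e-01  1.759e+00 -1.000e-03  1.095e+00 -1.750e-01] [-1.17801891  0.26044155  0.04005574]
```

View pics/w4z.png

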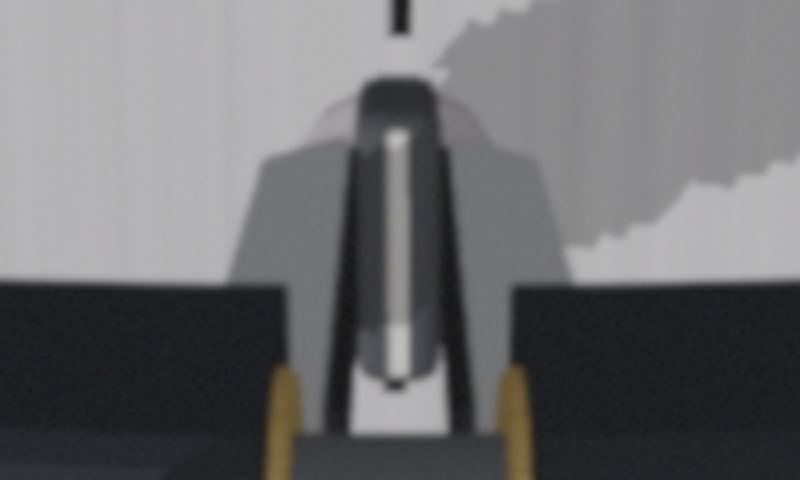

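The slot, at x≈398 in the zoom, lies in line with the front mark at x≈400. Releasing symmetrically, rising and taking a check picture.

```bash
python3 -m pendant '[{"claw":0.03,"delta_pos":[0,0,0],"rotation":[0,0,0]},{"claw":0.03,"delta_pos":[0,0,0],"rotation":[0,0,0]},{"claw":0.03,"delta_pos":[0,0,0],"rotation":[0,0,0]},{"claw":0.03,"delta_pos":[0,0,-0.03],"rotation":[0,0,0]},{"claw":0.03,"delta_pos":[0,0,-0.07],"rotation":[0,0,0]},{"claw":0.03,"delta_pos":[0,0,-0.11],"rotation":[0,0,0]},{"claw":0.03,"delta_pos":[0,0,-0.11],"rotation":[0,0,0]},{"claw":0.03,"delta_pos":[0,0,-0.11],"rotation":[0,0,0]}]' 20
python3 - <<'E'
from h import *
import cv2
s=manip.read_state();np.savez('w5.npz',p=s['eef_pos'],r=s['eef_rot'])
im=manip.camera('wrist')[:,:,::-1];cv2.imwrite('pics/w5.png',im)
im=manip.camera('top')[:,:,::-1];cv2.imwrite('pics/top5.png',im)
E
```

```text
clock: 7.98
eef_pos: [499.1, 37.1, 225.4]
eef_rot: [-3.141, 0.001, 1.748]
wrist_force: [-0.5, 0.6, -0.1]
finger_gap: 29.7
```

View pics/w5.png

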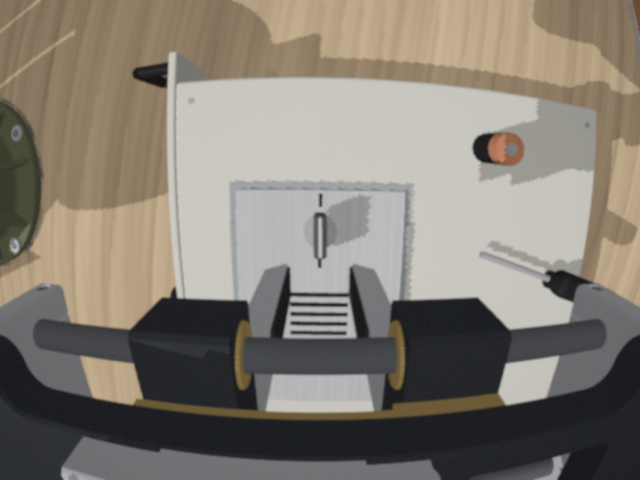

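Slot (320,213)–(319,256) lies between and in line with both marks at (320,200) and (320,262). Moving above the press spot with the fingers closed.

```bash
python3 go.py 524.5 -110 135 99.9
```

```text
d [-0.1493 -0.0007  0.0901] rot [-0.0014  0.0004  0.0044]
8.075 [499.   37.1 225. ] [-1.7992e+02  2.0000e-02  1.0015e+02] [ 1.000e-03  1.740e-01  1.630e+00 -1.000e-03  1.339e+00 -1.760e-01] [ 0.2  0.6 -1.4] 29.944400883051365
```

```bash
python3 -m pendant '[{"claw":0.0,"delta_pos":[-0.04,0,0],"rotation":[0,0,0]},{"claw":0.0,"delta_pos":[-0.08,0,0.01],"rotation":[0,0,0]},{"claw":0.0,"delta_pos":[-0.12,-0.001,0.03],"rotation":[0,0,0]},{"claw":0.0,"delta_pos":[-0.149,-0.001,0.06],"rotation":[0,0,0]},{"claw":0.0,"delta_pos":[-0.149,-0.001,0.08],"rotation":[0,0,0]},{"claw":0.0,"delta_pos":[-0.149,-0.001,0.09],"rotation":[0,0,0]},{"claw":0.0,"delta_pos":[-0.149,-0.001,0.09],"rotation":[0,0,0]},{"claw":0.0,"delta_pos":[-0.149,-0.001,0.09],"rotation":[0,0,0]}]'
python3 - <<'E'
from h import *
import cv2
s=manip.read_state();np.savez('w6.npz',p=s['eef_pos'],r=s['eef_rot'])
im=manip.camera('wrist')[:,:,::-1];cv2.imwrite('pics/w6.png',im)
im=manip.camera('scene')[:,:,::-1];cv2.imwrite('pics/scene6.png',cv2.resize(im[170:300,220:400],None,fx=4.4,fy=4.4,interpolation=cv2.INTER_CUBIC))
E
```

```text
clock: 9.07
eef_pos: [524.5, -109.5, 135.8]
eef_rot: [-3.141, 0.001, 1.749]
wrist_force: [0.6, 0.3, 0.6]
finger_gap: 0.6
```

View pics/w6.png

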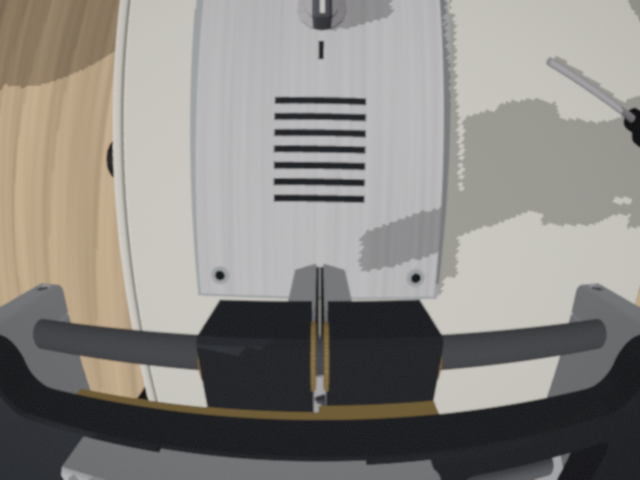

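View pics/scene6.png

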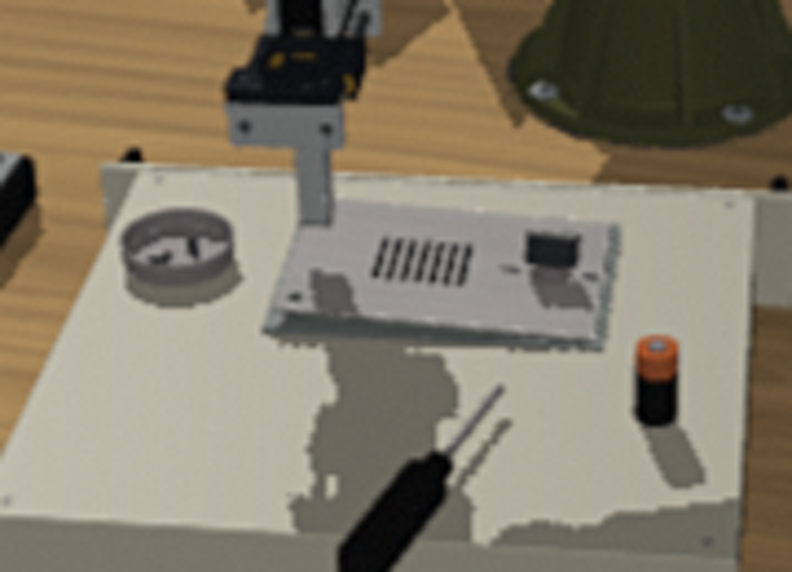

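The holes at (220,275) and (416,278) are symmetric about the fingers at x≈319. A quick position check of the press spot, then a slow descent.

```bash
python3 - <<'E'
from h import *
B=np.load('w6.npz')
p,q=[plane(ray('wrist',u,v,B['p'],B['r']),114) for u,v in((220,275),(416,278))]
y=np.array([-.172,.985,0]);print(p,q,np.linalg.norm(p-q),'spot',(p+q)/2+4*y)
E
python3 -m pendant '[{"claw":0.0,"delta_pos":[0,0,0.008],"rotation":[0,0,0]},{"claw":0.0,"delta_pos":[0,0,0.014],"rotation":[0,0,0]},{"claw":0.0,"delta_pos":[0,0,0.018],"rotation":[0,0,0]},{"claw":0.0,"delta_pos":[0,0,0.021],"rotation":[0,0,0]},{"claw":0.0,"delta_pos":[0,0,0.023],"rotation":[0,0,0]},{"claw":0.0,"delta_pos":[0,0,0.023],"rotation":[0,0,0]},{"claw":0.0,"delta_pos":[0,0,0.023],"rotation":[0,0,0]}]'
```

```text
[ 467.66106313 -124.73884808  114.        ] [ 581.25662883 -106.16740344  114.        ] 115.10365373600646 spot [ 523.77084598 -111.51312576  114.        ]
clock: 10.05
eef_pos: [524.5, -109.7, 113.0]
eef_rot: [-3.142, 0.001, 1.748]
wrist_force: [-1.5, -0.6, 2.6]
finger_gap: 0.4
```

Contact is starting at z≈113, right at the press spot. Pressing on in small steps.

```bash
python3 -m pendant '[{"claw":0.0,"delta_pos":[0,0,0.001],"rotation":[0,0,0]},{"claw":0.0,"delta_pos":[0,0,0.002],"rotation":[0,0,0]},{"claw":0.0,"delta_pos":[0,0,0.003],"rotation":[0,0,0]},{"claw":0.0,"delta_pos":[0,0,0.003],"rotation":[0,0,0]}]'
python3 -m pendant '[{"claw":0.0,"delta_pos":[0,0,0.001],"rotation":[0,0,0]},{"claw":0.0,"delta_pos":[0,0,0.002],"rotation":[0,0,0]},{"claw":0.0,"delta_pos":[0,0,0.002],"rotation":[0,0,0]}]'
```

```text
clock: 10.55
eef_pos: [524.6, -109.8, 110.1]
eef_rot: [3.141, 0.001, 1.748]
wrist_force: [-1.6, -1.7, 3.7]
finger_gap: 0.6
clock: 10.92
eef_pos: [524.6, -109.9, 108.2]
eef_rot: [3.141, 0.001, 1.748]
wrist_force: [-2.5, -1.9, 6.0]
finger_gap: 0.5
```

```bash
python3 -m pendant '[{"claw":0.0,"delta_pos":[0,0,0.001],"rotation":[0,0,0]},{"claw":0.0,"delta_pos":[0,0,0.001],"rotation":[0,0,0]},{"claw":0.0,"delta_pos":[0,0,0.001],"rotation":[0,0,0]}]'
python3 -m pendant '[{"claw":0.0,"delta_pos":[0,0,0.001],"rotation":[0,0,0]},{"claw":0.0,"delta_pos":[0,0,0.001],"rotation":[0,0,0]},{"claw":0.0,"delta_pos":[0,0,0.001],"rotation":[0,0,0]}]'
```

```text
clock: 11.3
eef_pos: [524.7, -110.0, 107.3]
eef_rot: [3.141, 0.002, 1.748]
wrist_force: [-3.0, -1.4, 5.9]
finger_gap: 0.5
clock: 11.68
eef_pos: [524.7, -109.9, 106.8]
eef_rot: [3.141, 0.002, 1.748]
wrist_force: [-4.5, -0.1, 9.4]
finger_gap: 0.4
```

```bash
python3 -m pendant '[{"claw":0.0,"delta_pos":[0,0,0.002],"rotation":[0,0,0]},{"claw":0.0,"delta_pos":[0,0,0.002],"rotation":[0,0,0]},{"claw":0.0,"delta_pos":[0,0,0.002],"rotation":[0,0,0]}]'
```

```text
clock: 12.05
eef_pos: [524.9, -110.0, 106.1]
eef_rot: [3.14, 0.002, 1.748]
wrist_force: [-7.0, -0.2, 18.4]
finger_gap: 0.5
```

```bash
python3 -m pendant '[{"claw":0.0,"delta_pos":[0,0,0.002],"rotation":[0,0,0]},{"claw":0.0,"delta_pos":[0,0,0.002],"rotation":[0,0,0]},{"claw":0.0,"delta_pos":[0,0,0.002],"rotation":[0,0,0]},{"claw":0.0,"delta_pos":[0,0,0.002],"rotation":[0,0,0]}]'
python3 - <<'E'
from h import *
import cv2
im=manip.camera('scene')[:,:,::-1];cv2.imwrite('pics/scene7.png',cv2.resize(im[170:300,220:400],None,fx=4.4,fy=4.4,interpolation=cv2.INTER_CUBIC))
im=manip.camera('wrist')[:,:,::-1];cv2.imwrite('pics/w7.png',im)
s=manip.read_state();print(s['wrist_force'],s['eef_pos'])
E
```

```text
clock: 12.55
eef_pos: [524.9, -110.0, 105.6]
eef_rot: [3.14, 0.002, 1.749]
wrist_force: [-10.3, 0.8, 22.5]
finger_gap: 0.3
[-10.13895841   1.22272452  22.75776559] [ 524.96022406 -110.00271086  105.58202611]
```

View pics/scene7.png

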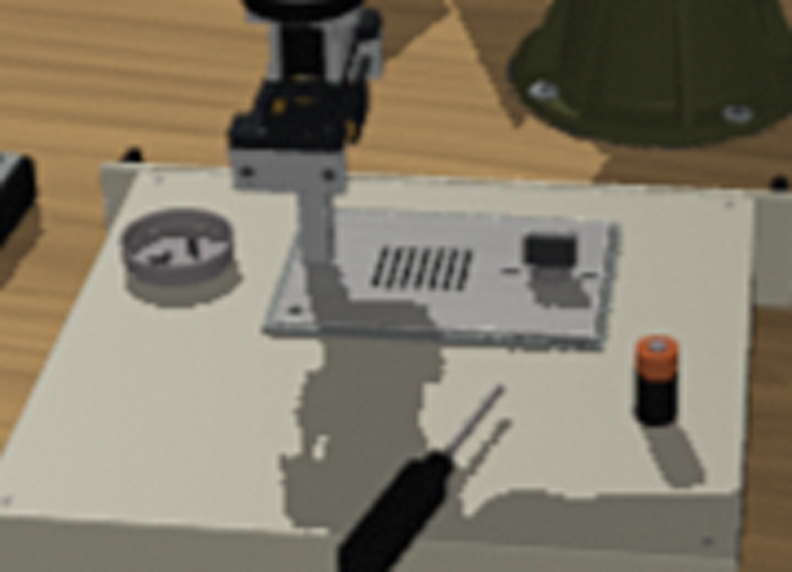

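View pics/w7.png

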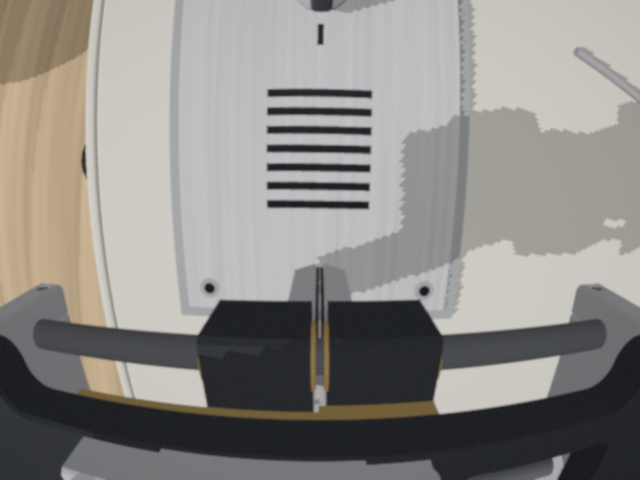

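Flush: the wedge of gap along the cover's side at (265–600, 330–345) has gone and the force is steady at 22 N. The slot is still in line, and the dish, battery and screwdriver are where they were. Handing in.

```bash
python3 - <<'E'
from cell import manip
s=manip.read_state();print(s['clock'],s['wrist_force'],s['eef_pos'])
print(manip.sign_off())
E
```

```text
12.65 [-10.13895841   1.22272452  22.75776559] [ 524.96022406 -110.00271086  105.58202611]
the job is handed in; nothing more can be done
None
```

The wing fastener is turned to its marks, and the cover's loose end is pressed flush and held there. I handed the job in at 12.65 s; signing off returns no verdict.

- **Fastener:** I turned the wing clockwise by about 64°, from about 0.44 rad. The wrist picture after release shows the slot in line with both marks.
- **Loose end:** I pressed with closed fingers about 2 mm from the measured press spot. The force rose from about 6 N to 22.8 N over the last 2 mm, so the cover is on its solid stop. The scene view shows the gap along the cover's side closed.
- **Loose objects:** The dish, screwdriver and battery look unmoved in the scene view. I did not look at the bench items again after the start, but the arm stayed well above them.

Three readings did not fully agree:

- **Wing top height:** the fixed cameras gave 134 mm and the wrist camera 137.5 mm. I used the wrist value.
- **Sideways force:** about 10 N built up at the fingertips while pressing, with no visible slipping.
- **Final tip height:** it reads 105.6 mm against about 107 mm expected for a flush cover. I put that down to the arm giving under load and calibration error, but did not check it further.

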